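# Hang the gauge plate on its sprung keyhole stud

### The arm

A 7-joint arm with a two-finger parallel gripper is mounted at the origin on a cart in front of the work surface, level with it; the furniture and walls round the work are solid. World frame = base frame: x ahead of the robot, y to its left, z up, the work surface at z = 0. Lengths are in m, angles in degrees, forces in N, time in s.
With the tool pointing down it reaches from about 0.35 to 0.775 m from the base axis. Payload 3.1 kg.
Tool frame: the origin (TCP) lies at the very end of the fingers, on their centre line; the grasp point (between the pads) lies ctrl.grip_depth behind it (ctrl.grip_depth is the distance from the TCP to the grasp point, in m); z points along the fingers, y is the direction in which the jaws open and shut (so a half turn about z gives the same grasp; the last joint's range is limited). The gripper opens to 85 mm and grips with 20 to 120 N. Pads are 22 mm wide; open, the fingers measure 114 mm over their backs; the gripper's body (76 mm by 85 mm) begins 54 mm behind the grasp point. The pads swing forward as they close: fully open they stand 13 mm farther back than shut.
Start: joints at [72.153, 17.813, 0.802, 86.603, -0.252, 75.585, -1.558], TCP at [0.147, -0.53, 0.231] pointing down, gripper open.
Joint ranges: [-154.91, 154.91], [-16.99, 109.72], [-72.82, 74.43], [7.12, 147.25], [-82.49, 262.49], [11.32, 116.49], [-174.64, 174.64]. Speed limits (degrees/s): [159.86, 159.86, 180, 180, 180, 180, 180].

### API

Orientations are given as a 3x3 rotation matrix whose columns are the frame's x, y, z axes.
In Python, from workcell import read_state, read_camera, camera_model, job, finder, ctrl gives the robot as it stands.
- The arm moves only by the tool apply_moves, never from a script. Its argument "rows" is a list that holds one entry, the list of rows, each a list of 6 numbers: the shift along the tool's x, y, z in units of 50 mm (1.0 is 50 mm), then the turn, a rotation vector about the tool's x, y, z in units of 6 degrees (1.0 is 6 degrees). In form: [[[tx, ty, tz, wx, wy, wz], ...]]. A call has 1 to 20 rows; each row is the pose to reach, as a shift and turn from the pose commanded when the call began, along the tool's axes at that moment; what a row does not reach only later rows make up. A row lasts 1/10 s, in which the tool goes at most 50 mm and 8.59 degrees, less where a joint would pass 70% of its speed; a pose out of reach is approached as far as the arm can. A call with a gripper value outside its range is refused whole. "gripper" is the finger opening in mm, from 0 to 85.4, set as the call begins (left out, the last holds). The fingers move at their own pace and stop on an object; "squeeze" is the grip in N (left out, the last holds). Time passes only in rows, so rows that repeat a pose let the fingers close. It gives the time, the measured TCP pose, the force and the opening at its end, in the units of the state.
- read_state(): the state, without advancing time (a new reading comes with each control period).
- read_camera(name): name is "scene" or "top" or "wrist"; returns the picture (384x512x3 uint8, red, green, blue); there is no depth.
- camera_model(name): a dict with "fx", "fy", "cx", "cy" (pixels), "dist" ([k1, k2, p1, p2, k3] as OpenCV has them; the pictures are not rectified), "rvec" (rotation vector, rad) and "tvec" (3), from world to camera coordinates, as OpenCV has them. Camera axes: x right, y down, z forward; pixel columns grow to the right and rows downward; lengths in m; the calibration is good to about 2 mm. A picture is of the moment at which its call begins: read the wrist's pose just before it. camera_model takes no time and is no camera call; for the wrist camera it gives the pose at the moment of the call.
- job.job_done(): hands the job in, once; it reports no verdict.
Trained networks look in the newest picture that a camera, given by its name, has taken for a name from the list of things; names that differ only in an ending like _2 or _b are one class to them, and where a whole thing is asked for, a point or a joint stands for the part that bears it (a point fixed in the world has none). Each returns a list of dicts, best first, with "p" (0 to 1); they miss things now and then, are a little off and sometimes report something else, mostly with a low value. They report only what shows in the picture. A call takes as long as a camera call. They do not tell look-alikes from the thing itself.
- finder.find_in(camera, target): "at" ([x, y, z] in m, in world coordinates, good to about 4 mm: the middle of the surface that is visible of it).
- finder.masks_of(camera, target): "mask" (384x512 bool, what is visible of it).
- finder.spot_point(camera, target): "at" ([x, y, z] in m, in world coordinates, good to about 4 mm: a listed point, or the origin of a listed thing).
The state is a dict: "clock": time; "qpos": joint angles; "qd": joint speeds; "joint_torque": joint torques, N m; "eef_pos": TCP position; "ee_rot": TCP orientation; "wrist_force": force on the tool from outside, world axes, zero at the start; "wrist_torque": the same for the moment, N m; "grip_width": finger opening in m.
Only numpy, scipy, OpenCV 4.12 (cv2) and the standard library are available. Lean on these libraries where they do the work, as an engineer would, in place of code of your own. Each camera call takes 0.05 s, during which the arm holds its last target. There are 200 camera calls.

### The job

Take the aluminium gauge plate out of the wooden rack and hang it by its keyhole on the headed stud of the upright stand: feel for the stud, press the large end of the keyhole over the head against the sprung washer, then push the plate down until it is fully home. Leave it hanging straight and let go; never force the plate against the stand (stay well below 30 N), and leave the dish, the bronze block and the timer where they are.

Things in the scene. Friction and masses are not known exactly. Their poses are not given: they have to be found in the camera images.
- plate: flat aluminium gauge plate, loose, about 0.15 kg, 64 wide (its y) x 8 thick (its x) x 125 mm high (its z), same from front and back. Origin: centre of its underside, at the start 12 mm above the bench, upright in the rack. On its centre line a keyhole goes through: a round large end below, a narrow slot running UP from it; small notches along its foot
- plate_large (a point): centre of the keyhole's round large end (21 mm diameter), mid-thickness, 45 mm above the plate's underside
- plate_seat (a point): point in the keyhole's slot (11 mm wide, rounded top 67 mm above the plate's underside), mid-thickness, 63 mm above the underside, 18 mm above plate_large: here lies the axis of the stud when the plate is fully home
- rack: wooden block, fixed, 60 (x) x 94 (y) x 38 mm high, with a groove along its y, 11 mm wide, its floor 12 mm above the bench; the plate stands in it, axes parallel to the rack's. Origin: centre of the underside
- stand: fixed stand: upright grey board 90 mm wide (y), 10 mm thick, top edge 139 mm above the bench, on a foot 100 x 110 x 10 mm. Origin: on the bench under the middle of the board's front face. The board faces the stand's -x (towards the robot); the foot reaches from 40 mm in front of that face to 60 mm behind it. Two thin struts behind stay lower than the board
- slot_mid (a point): middle of the level slot in the board's front face, 120 mm above the bench, axes as the stand's. A headed steel stud is clamped in the slot at this height but anywhere up to 10 mm to either side (along y): its place is not measured, it must be seen or felt. It sticks out to -x: stem 8 mm diameter, head 16 mm diameter, front rim bevelled, head's back 13 mm and front 17 mm from the board
- dish: small ceramic dish, 70 mm diameter, 19 mm high, loose bystander; origin: centre of the underside
- block: bronze block, 61 x 85 x 10 mm, loose bystander lying flat; origin: centre of the underside
- timer: small timer box, 62 x 68 x 21 mm, loose bystander; origin: centre of the underside
- plate_top (a point): middle of the plate's top edge, 125 mm above its underside. Pinch the plate here across its 8 mm thickness, fingertips 30 to 35 mm below this edge, so that they stay above the stand's board when the plate is home. A moderate grip (45 to 70 N) holds it best: under sideways loads of more than a few N the plate pivots in the fingers
- washer_face (a point): point 6 mm in front of slot_mid: depth of the face of the 30 mm sprung washer on the stud (it sits wherever the stud is). It gives from 4 N, 1 N more per mm, 4 mm at most. With the head through its large end the plate must be pressed 1 to 4 mm into the washer (5 to 8 N) to pass behind the head; held so, it must be pushed down 18 mm against up to 15 N of friction until the slot's top meets the stem
There are look-alikes about, which are no part of the job. There is more than one size of the plate; the job needs the largest.

How it is judged:
By the outcome, as a careful person would: the job done as asked, in the order asked, and still so for the second after the job is handed in, with the robot touching nothing.
It also fails if it takes over 58 s, if anything falls off the work surface, if the arm or the gripper's body presses on something with over 40 N, if the wrist force passes 120 N, or if a joint passes its speed limit or range.

## Working session

There is one attempt and no reset: what is moved stays moved. The work goes in short steps, Python scripts to look and compute and a tool call to move; the robot and the scene stay as the last step left them, time stands still between calls to the robot, and variables do not carry over. Pictures are saved under pics/ and viewed, about 8 in all and at most 12, crops included, and the job is handed in when it is done.

Besides the shell and the picture viewer there is one more tool, called after "Call:" as a command line: name --argument value ..., lists and objects as JSON in quotes. apply_moves: Moves the arm, as the interface text tells. Its arguments: {"type":"object","properties":{"rows":{"type":"array","items":{"type":"array","items":{"type":"array","items":{"type":"number"}}}},"gripper":{"type":"number"},"squeeze":{"type":"number"}},"required":["rows"]}

```bash
mkdir -p pics; ls; cat > h.py <<'E'
import numpy as np, cv2
from workcell import read_state, read_camera, camera_model, job, finder, ctrl
def save(cam,name,crop=None,scale=1):
    im=read_camera(cam)
    o=im if crop is None else im[crop[1]:crop[3],crop[0]:crop[2]]
    o=cv2.resize(o,None,fx=scale,fy=scale,interpolation=cv2.INTER_CUBIC)
    cv2.imwrite('pics/'+name,o[:,:,::-1]); return im
def proj(cam,P):
    m=camera_model(cam);K=np.array([[m['fx'],0,m['cx']],[0,m['fy'],m['cy']],[0,0,1]])
    return cv2.projectPoints(np.array(P,float).reshape(-1,3),np.array(m['rvec']),np.array(m['tvec']),K,np.array(m['dist']))[0].reshape(-1,2)
def ray(cam,uv):
    m=camera_model(cam);K=np.array([[m['fx'],0,m['cx']],[0,m['fy'],m['cy']],[0,0,1]])
    n=cv2.undistortPoints(np.array(uv,float).reshape(-1,1,2),K,np.array(m['dist'])).reshape(-1,2)
    R=cv2.Rodrigues(np.array(m['rvec']))[0];d=np.c_[n,np.ones(len(n))]@R
    return -R.T@np.array(m['tvec']).ravel(),d
def onplane(cam,uv,z):
    c,d=ray(cam,uv); return c+d*((z-c[2])/d[:,2])[:,None]
E
python3 - <<'E'
from h import *
np.set_printoptions(precision=4,suppress=True)
a=save('scene','s0.png');b=save('top','t0.png')
o=np.hstack([a,b]); 
print(ctrl.grip_depth)
for cam in ('scene','top'):
    for t in ('plate','rack','stand','plate_top','slot_mid','plate_large','dish','block','timer'):
        r=finder.spot_point(cam,t); print(cam,t,[(np.round(x['at'],4).tolist(),round(x['p'],2)) for x in r])
print({k:np.round(v,3) for k,v in read_state().items()})
E
```

```text
pics
0.0187
scene plate [([0.3754, -0.2732, -0.0013], 0.61), ([0.4676, -0.2834, 0.013], 0.6), ([0.4951, -0.3906, -0.0016], 0.58)]
scene rack [([0.4666, -0.2781, -0.0018], 0.63)]
scene stand [([0.4541, 0.0285, 0.0016], 0.84)]
scene plate_top [([0.4706, -0.284, 0.1379], 0.9), ([0.4942, -0.3895, 0.0851], 0.74), ([0.3743, -0.271, 0.0906], 0.64)]
scene slot_mid [([0.4591, 0.0303, 0.1185], 0.67)]
scene plate_large [([0.4942, -0.3865, 0.0288], 0.79), ([0.3765, -0.2718, 0.0289], 0.77), ([0.4684, -0.2859, 0.059], 0.58)]
scene dish [([0.402, -0.1523, 0.0002], 0.91)]
scene block [([0.5003, -0.1506, -0.0016], 0.82)]
scene timer [([0.3866, 0.2755, -0.0008], 0.98)]
top plate [([0.4717, -0.2837, 0.0115], 0.67), ([0.3733, -0.2729, -0.0027], 0.55), ([0.4952, -0.3868, -0.0007], 0.45)]
top rack [([0.4704, -0.2827, -0.0025], 0.76)]
top stand [([0.4575, 0.0346, 0.0033], 0.9)]
top plate_top [([0.4635, -0.283, 0.1388], 0.56), ([0.3684, -0.2716, 0.0855], 0.47), ([0.4923, -0.3819, 0.0859], 0.41)]
top slot_mid [([0.4526, 0.0317, 0.1214], 0.82)]
top plate_large [([0.4715, -0.2814, 0.0744], 0.67), ([0.4696, -0.2819, 0.0603], 0.64), ([0.3768, -0.2715, 0.0298], 0.54), ([0.4971, -0.391, 0.0338], 0.51)]
top dish [([0.4015, -0.1535, -0.0013], 0.84)]
top block [([0.5015, -0.1571, -0.0059], 0.93), ([0.3882, 0.2769, 0.0007], 0.48)]
top timer [([0.3889, 0.2751, -0.0001], 0.7)]
{'clock': np.float64(1.0), 'qpos': array([72.153, 17.812,  0.801, 86.604, -0.252, 75.586, -1.558]), 'qd': array([-0.004,  0.031, -0.01 ,  0.011, -0.024, -0.01 ,  0.118]), 'joint_torque': array([ -0.   , -37.981,   0.146, -23.087,   0.012,   0.002,  -0.   ]), 'eef_pos': array([ 0.147, -0.53 ,  0.231]), 'ee_rot': array([[ 0.964,  0.267, -0.   ],
       [ 0.267, -0.964, -0.   ],
       [-0.   ,  0.   , -1.   ]]), 'wrist_force': array([-0.253, -0.348,  0.331]), 'wrist_torque': array([ 0.023,  0.017, -0.015]), 'grip_width': np.float64(0.085)}
```

View pics/s0.png

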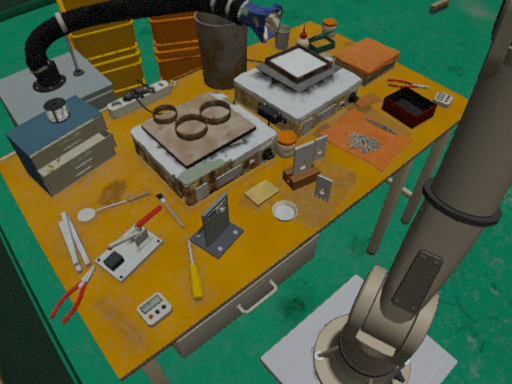

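View pics/t0.png

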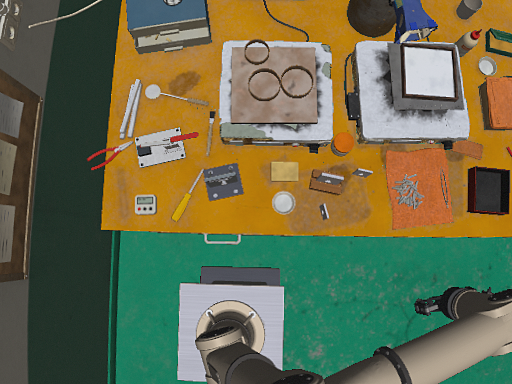

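```bash
python3 - <<'E'
from h import *
np.set_printoptions(precision=4,suppress=True)
a=save('top','t1.png',(190,140,390,230),4)
for t,z in (('rack',0.038),('stand',0.01),('plate',.137)):
    for r in finder.masks_of('top',t)[:3]:
        m=r['mask'].astype(np.uint8); c=max(cv2.findContours(m,cv2.RETR_EXTERNAL,cv2.CHAIN_APPROX_NONE)[0],key=len).reshape(-1,2)
        P=onplane('top',c,z)[:,:2]
        print(t,r['p'],len(c),cv2.minAreaRect((P*1000).astype(np.float32)))
m=camera_model('wrist');R=cv2.Rodrigues(np.array(m['rvec']))[0];C=-R.T@np.array(m['tvec']).ravel()
s=read_state();E=np.array(s['ee_rot']);print('cam in tool',E.T@(C-s['eef_pos']),'\n',E.T@R.T,m['fx'],m['cx'])
E
```

```text
rack 0.6 108 ((465.3831787109375, -280.73468017578125), (101.45867156982422, 64.95203399658203), 76.14855194091797)
stand 0.6 121 ((465.20843505859375, 35.112022399902344), (102.60204315185547, 106.32223510742188), 15.47365665435791)
plate 0.8 50 ((461.0685729980469, -278.250732421875), (64.80416870117188, 21.95697593688965), 81.72510528564453)
plate 0.56 33 ((480.4571533203125, -370.49322509765625), (45.32292175292969, 19.36540985107422), 81.86754608154297)
plate 0.5 32 ((369.8429870605469, -258.2322692871094), (40.11904525756836, 17.54416275024414), 11.54723072052002)
cam in tool [ 0.0846  0.0008 -0.1419] 
 [[-0.0006 -0.9446 -0.3281]
 [ 1.     -0.0003 -0.0009]
 [ 0.0007 -0.3281  0.9446]] 267.2279683540685 258.2583064210189
```

View pics/t1.png

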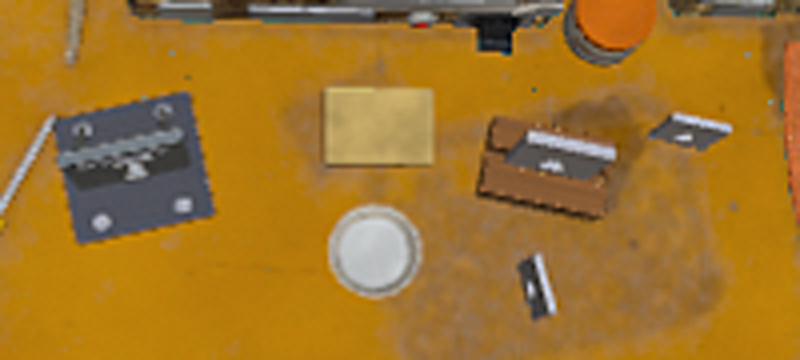

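Call:
apply_moves --rows '[[[0.4, -0.5, 0, 0, 0, -1.4], [0.9, -1, 0, 0, 0, -2.8], [1.4, -1.5, 0, 0, 0, -4.2], [1.8, -1.9, 0, 0, 0, -5.6], [2.3, -2.4, 0, 0, 0, -7], [2.7, -2.8, 0, 0, 0, -8.4], [3.2, -3.3, 0, 0, 0, -9.8], [3.6, -3.8, 0, 0, 0, -11.2], [4, -4.2, 0, 0, 0, -12.6], [4.5, -4.7, 0, 0, 0, -14], [4.9, -5.1, 0, 0, 0, -15.4], [5.4, -5.6, 0.1, 0, 0, -16.8], [5.8, -6.1, 0.1, 0, 0, -18.2], [6.2, -6.5, 0.1, 0, 0, -19.6], [6.7, -7, 0.2, 0, 0, -21], [7.1, -7.5, 0.2, 0, 0, -22.4], [7.6, -8, 0.2, 0, 0, -23.8], [8, -8.4, 0.3, 0, 0, -25.2], [8.5, -8.9, 0.3, 0, 0, -26.6], [8.74, -9.2, 0.32, 0, 0, -28]]]'

```text
clock: 3.2
eef_pos: [0.4463, 0.0327, 0.2157]
ee_rot: [[-0.998, -0.069, 0.002], [-0.069, 0.998, 0.002], [-0.002, 0.002, -1.0]]
wrist_force: [0.1, -0.8, -0.6]
grip_width: 0.0853
```

Call:
apply_moves --rows '[[[0, 0, 0, 0, 0, 0], [0, 0, 0, 0, 0, 0], [0, 0, 0, 0, 0, 0]]]'

```text
clock: 3.5
eef_pos: [0.4448, 0.0282, 0.2152]
ee_rot: [[-0.998, -0.057, -0.001], [-0.057, 0.998, -0.001], [0.001, -0.001, -1.0]]
wrist_force: [0.1, -0.9, -0.2]
grip_width: 0.0854
```

```bash
python3 - <<'E'
from h import *
np.set_printoptions(precision=4,suppress=True)
s=read_state();print(s['clock'],s['qpos'],s['eef_pos'],s['ee_rot'],s['qd'])
save('wrist','w1.png',None,1.5)
for t in ('slot_mid','washer_face','stand'): print(t,[(np.round(x['at'],4),round(x['p'],2)) for x in finder.spot_point('wrist',t)])
E
```

```text
3.5 [ 32.9782   9.7527 -43.7724 102.0271   7.1863  71.0801  80.5321] [0.4448 0.0282 0.2152] [[-0.9984 -0.0568 -0.0005]
 [-0.0568  0.9984 -0.0013]
 [ 0.0006 -0.0012 -1.    ]] [ 0.4234 -0.3828  0.1984  0.1807 -0.2034 -0.15    0.1671]
slot_mid [(array([0.4555, 0.0343, 0.1226]), 0.73), (array([ 0.4711, -0.2828, -0.0028]), 0.54)]
washer_face [(array([0.4527, 0.033 , 0.1211]), 0.66)]
stand [(array([ 0.456 ,  0.0331, -0.0009]), 0.74), (array([0.455 , 0.0363, 0.1221]), 0.6)]
```

View pics/w1.png

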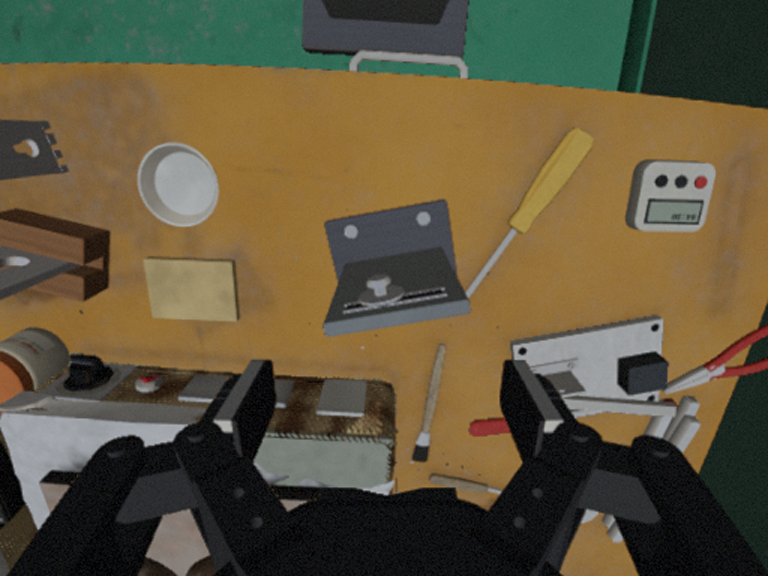

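```bash
python3 - <<'E'
from h import *
save('wrist','w2.png',(208,125,328,228),6)
E
```

```text
(no output)
```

View pics/w2.png

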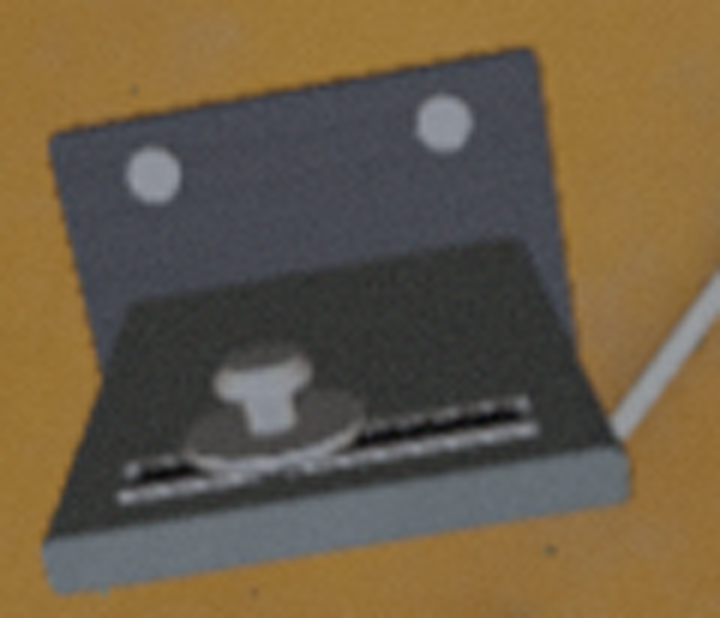

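```bash
python3 - <<'E'
from h import *
np.set_printoptions(precision=4,suppress=True)
f=lambda L:[(208+(x+.5)/6-.5,125+(y+.5)/6-.5) for x,y in L]
A=onplane('wrist',f([(46,543),(628,455)]),.139)
B=onplane('wrist',f([(52,590),(632,500)]),.139)
F=onplane('wrist',f([(50,135),(536,48)]),.010)
for n,Q in (('top front',A),('top back',B),('foot',F)):
    d=Q[1]-Q[0];print(n,np.linalg.norm(d),'yaw',np.degrees(np.arctan2(-d[0],d[1])),Q.mean(0))
W=onplane('wrist',f([(187,430),(368,430)]),.120); S=onplane('wrist',f([(245,420),(295,415)]),.120);H=onplane('wrist',f([(214,372),(311,365)]),.120)
yaw=np.radians(12.5)
for yd in(9,11,12.5,14):
  yaw=np.radians(yd);sx=np.array([np.cos(yaw),np.sin(yaw),0]);sy=np.array([-np.sin(yaw),np.cos(yaw),0]);c=A.mean(0)
  print(yd,[(n,np.round([((p-c)@sx,(p-c)@sy) for p in Q],4).tolist()) for n,Q in (('W',W),('S',S),('H',H),('F',F))])
E
```

```text
top front 0.08739347053283571 yaw 12.657633884374416 [0.4557 0.0332 0.139 ]
top back 0.0880858536168509 yaw 12.996913250263393 [0.4631 0.0344 0.139 ]
foot 0.1070072248633058 yaw 13.46172981181851 [0.4163 0.0236 0.01  ]
9 [('W', [[-0.006, -0.0225], [-0.0032, 0.006]]), ('S', [[-0.0068, -0.0132], [-0.0068, -0.0053]]), ('H', [[-0.0152, -0.0171], [-0.0149, -0.0019]]), ('F', [[-0.0363, -0.0567], [-0.0446, 0.05]])]
11 [('W', [[-0.0068, -0.0223], [-0.003, 0.0061]]), ('S', [[-0.0072, -0.013], [-0.007, -0.005]]), ('H', [[-0.0158, -0.0166], [-0.0149, -0.0014]]), ('F', [[-0.0382, -0.0554], [-0.0428, 0.0515]])]
12.5 [('W', [[-0.0074, -0.0221], [-0.0028, 0.0062]]), ('S', [[-0.0076, -0.0128], [-0.0071, -0.0048]]), ('H', [[-0.0163, -0.0162], [-0.015, -0.001]]), ('F', [[-0.0397, -0.0544], [-0.0415, 0.0526]])]
14 [('W', [[-0.0079, -0.0219], [-0.0026, 0.0063]]), ('S', [[-0.0079, -0.0126], [-0.0073, -0.0046]]), ('H', [[-0.0167, -0.0158], [-0.015, -0.0006]]), ('F', [[-0.0411, -0.0533], [-0.0401, 0.0537]])]
```

Call:
apply_moves --rows '[[[0, -0.3, 0, 0, 0, 1], [0, -0.7, 0, 0, 0, 2.2], [0, -1.1, 0, 0, 0, 3.5], [0, -1.6, 0, 0, 0, 4.8], [0, -2.1, 0.1, 0, 0, 6.1], [0, -2.6, 0.1, 0, 0, 7.4], [0, -3.1, 0.1, 0, 0, 8.7], [0, -3.6, 0.1, 0, 0, 10], [0, -4.1, 0.2, 0, 0, 11.3], [-0.1, -4.6, 0.2, 0, 0, 12.6], [-0.1, -5.1, 0.2, 0, 0, 14], [-0.1, -5.6, 0.3, 0, 0, 15.3], [-0.11, -6, 0.3, 0, 0, 16.6], [-0.11, -6.2, 0.3, 0, 0, 17.5], [-0.11, -6.25, 0.3, 0, 0, 17.85], [-0.11, -6.25, 0.3, 0, 0, 17.85], [-0.11, -6.25, 0.3, 0, 0, 17.85], [-0.11, -6.25, 0.3, 0, 0, 17.85]]]'

```text
clock: 5.55
eef_pos: [0.4696, -0.2813, 0.2003]
ee_rot: [[0.235, 0.972, -0.0], [0.972, -0.235, 0.0], [0.0, -0.0, -1.0]]
wrist_force: [0.4, -0.4, -0.4]
grip_width: 0.0854
```

```bash
python3 - <<'E'
from h import *
np.set_printoptions(precision=4,suppress=True)
s=read_state();print(s['clock'],s['qpos'],s['eef_pos'],s['ee_rot'])
save('wrist','w3.png',None,1.5)
for t in ('plate_top','plate','rack'): print(t,[(np.round(x['at'],4),round(x['p'],2)) for x in finder.spot_point('wrist',t)])
E
```

```text
5.55 [ 42.38    19.6406 -17.4905  89.4194   6.09    71.8856  10.3794] [ 0.4696 -0.2813  0.2003] [[ 0.2346  0.9721 -0.    ]
 [ 0.9721 -0.2346  0.0002]
 [ 0.0002 -0.0001 -1.    ]]
plate_top [(array([ 0.495 , -0.3871,  0.0867]), 0.84), (array([ 0.3758, -0.2762,  0.0867]), 0.84), (array([ 0.4732, -0.2817,  0.1391]), 0.6)]
plate [(array([ 0.4705, -0.2798,  0.0103]), 0.91), (array([ 0.4955, -0.3868,  0.0007]), 0.88), (array([ 0.3798, -0.268 ,  0.0037]), 0.57)]
rack [(array([ 0.4689, -0.286 ,  0.0001]), 0.55)]
```

View pics/w3.png

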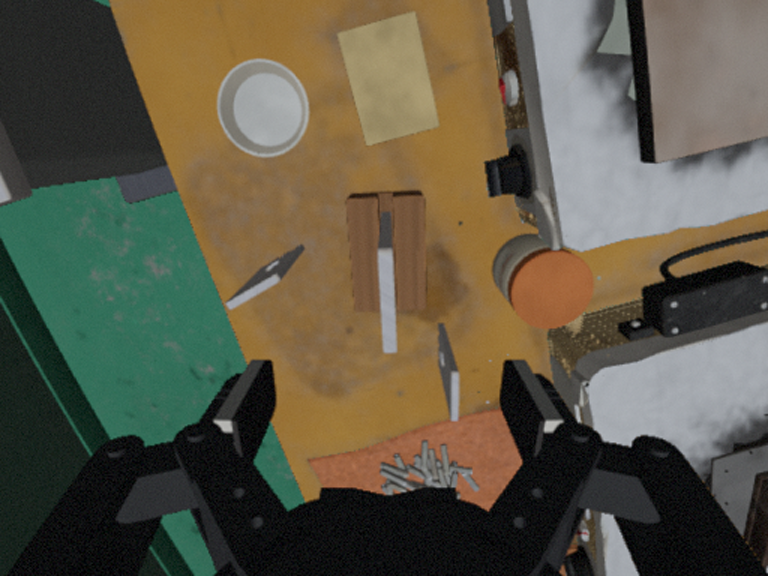

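```bash
python3 - <<'E'
from h import *
np.set_printoptions(precision=4,suppress=True)
im=read_camera('wrist');s=read_state()
g=im.astype(int); R=np.array(s['ee_rot'])
# refine: bright top edge
uv=[]
for v in range(160,242,3):
    row=g[v,248:272].sum(1); k=np.where((row>row.max()*0.8)&(row>300))[0]
    if len(k): uv.append((248+k.mean(),v,len(k)))
uv=np.array(uv)
col=g[150:245,int(np.median(uv[:,0]))].sum(1); print(col[::3])
ok=uv[(uv[:,1]>168)&(uv[:,1]<232)]; 
P=onplane('wrist',ok[:,:2],.137); d=(P-s['eef_pos'])@R
f=np.polyfit(d[:,0],d[:,1],1);print('plate y in tool vs x',f,'angle',np.degrees(np.arctan(f[0])))
c=[(387/1.5,248/1.5),(390.5/1.5,352/1.5)]
Q=onplane('wrist',c,.137); print(Q,np.linalg.norm(Q[1]-Q[0]),(Q-s['eef_pos'])@R)
E
```

```text
[211 203 204 201 207 322 484 509 502 496 497 495 507 487 490 497 484 492
 500 506 486 488 488 496 495 486 492 491 463 328 322 317]
plate y in tool vs x [-0.0476 -0.0001] angle -2.7248963185660187
[[ 0.4769 -0.2517  0.137 ]
 [ 0.4642 -0.3124  0.137 ]] 0.06196936062096726 [[ 0.0308  0.      0.0634]
 [-0.0312  0.002   0.0634]]
```

Call:
apply_moves --gripper 45 --squeeze 60 --rows '[[[0, 0.01, 0.2, 0, 0, -0.2], [0, 0.01, 0.5, 0, 0, -0.38], [0, 0.01, 0.9, 0, 0, -0.38], [0, 0.01, 1.2, 0, 0, -0.38], [0, 0.01, 1.5, 0, 0, -0.38], [0, 0.01, 1.75, 0, 0, -0.38], [0, 0.01, 1.92, 0, 0, -0.38], [0, 0.01, 1.92, 0, 0, -0.38], [0, 0.01, 1.92, 0, 0, -0.38]]]'

```text
clock: 6.7
eef_pos: [0.4703, -0.2821, 0.1045]
ee_rot: [[0.197, 0.98, 0.0], [0.98, -0.197, -0.0], [-0.0, 0.0, -1.0]]
wrist_force: [-0.1, -0.7, 0.9]
grip_width: 0.045
```

Call:
apply_moves --gripper 0 --squeeze 60 --rows '[[[0, 0, 0, 0, 0, 0], [0, 0, 0, 0, 0, 0], [0, 0, 0, 0, 0, 0], [0, 0, 0, 0, 0, 0], [0, 0, 0, 0, 0, 0], [0, 0, 0, 0, 0, 0], [0, 0, 0, 0, 0, 0], [0, 0, 0, 0, 0, 0]]]'

```text
clock: 7.5
eef_pos: [0.4704, -0.2822, 0.1051]
ee_rot: [[0.197, 0.98, 0.001], [0.98, -0.197, -0.001], [-0.001, 0.001, -1.0]]
wrist_force: [-0.6, 1.0, 5.9]
grip_width: 0.0073
```

Call:
apply_moves --rows '[[[0, 0, -0.15, 0, 0, 0], [0, 0, -0.35, 0, 0, 0], [0, 0, -0.6, 0, 0, 0], [0, 0, -0.9, 0, 0, 0], [0, 0, -1.2, 0, 0, 0], [0, 0, -1.5, 0, 0, 0], [0, 0, -1.75, 0, 0, 0], [0, 0, -1.9, 0, 0, 0], [0, 0, -1.9, 0, 0, 0]]]'

```text
clock: 8.4
eef_pos: [0.4708, -0.2823, 0.2008]
ee_rot: [[0.197, 0.98, 0.002], [0.98, -0.197, -0.001], [-0.001, 0.003, -1.0]]
wrist_force: [0.2, 0.0, -2.0]
grip_width: 0.0072
```

Call:
apply_moves --rows '[[[0.1, -0.05, 0, 0, 0, -0.1], [0.3, -0.15, 0, 0, 0, -0.3], [0.6, -0.25, 0, 0, 0, -0.5], [1, -0.4, 0, 0, 0, -0.8], [1.45, -0.6, 0, 0, 0, -1.1], [1.9, -0.8, 0, 0, 0, -1.4], [2.35, -1, 0, 0, 0, -1.7], [2.8, -1.2, 0, 0, 0, -2], [3.25, -1.4, 0, 0, 0, -2.3], [3.7, -1.6, 0, 0, 0, -2.6], [4.15, -1.8, 0, 0, 0, -2.9], [4.6, -1.95, 0, 0, 0, -3.2], [5, -2.05, 0.1, 0, 0, -3.5], [5.3, -2.09, 0.3, 0, 0, -3.75], [5.5, -2.09, 0.45, 0, 0, -3.95], [5.65, -2.09, 0.6, 0, 0, -4.07], [5.69, -2.09, 0.63, 0, 0, -4.07], [5.69, -2.09, 0.63, 0, 0, -4.07], [5.69, -2.09, 0.63, 0, 0, -4.07]]]'

```text
clock: 10.3
eef_pos: [0.4239, 0.0166, 0.1678]
ee_rot: [[-0.224, 0.974, 0.0], [0.974, 0.224, -0.0], [-0.0, -0.0, -1.0]]
wrist_force: [0.1, -0.4, -1.6]
grip_width: 0.007
```

```bash
python3 - <<'E'
from h import *
np.set_printoptions(precision=4,suppress=True)
s=read_state();print(s['clock'],s['qpos'],s['eef_pos'],s['ee_rot'],s['wrist_force'],s['wrist_torque'],s['grip_width'])
a=save('wrist','w4.png',(100,30,420,330),2)
E
```

```text
10.3 [ 25.787    8.183  -33.3039 109.5563   5.0257  63.6808   3.4902] [0.4239 0.0166 0.1678] [[-0.2245  0.9745  0.    ]
 [ 0.9745  0.2245 -0.0004]
 [-0.0004 -0.0001 -1.    ]] [ 0.0829 -0.3821 -1.6447] [ 0.0123 -0.0359  0.0171] 0.007049914109579707
```

View pics/w4.png

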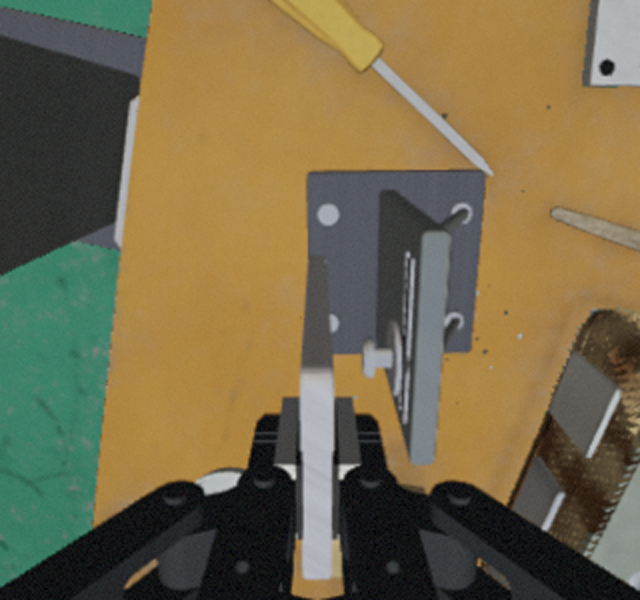

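```bash
cat > m.py <<'E'
from h import *
np.set_printoptions(precision=4,suppress=True)
s=read_state();R=np.array(s['ee_rot']);p=np.array(s['eef_pos'])
f=lambda L:[(100+(x+.5)/2-.5,30+(y+.5)/2-.5) for x,y in L]
def t(L,z):return (onplane('wrist',f(L),z)-p)@R
def a(Q):d=Q[0]-Q[1];return np.degrees(np.arctan2(d[1],d[0])),np.linalg.norm(d)
zt=p[2]+.032
P=t([(318,374),(317,579)],zt);print('plate top',P,a(P),P.mean(0))
B=t([(424,233),(411,463)],.139);print('board front',B,a(B),B.mean(0))
B=t([(449,233),(435,463)],.139);print('board back',B,a(B),B.mean(0))
F=t([(308,172),(485,172),(470,352)],.01);print('foot',F)
for n,L in (('head',[(363,358),(372,341),(372,376)]),('stem',[(388,350),(388,366)]),('washer',[(396,321),(396,399)])): Q=t(L,.12);print(n,Q,)
E
python3 m.py
```

```text
plate top [[ 0.0313  0.0003 -0.032 ]
 [-0.0293  0.     -0.032 ]] (np.float64(0.2463097706856285), np.float64(0.06055021112932995)) [ 0.001   0.0002 -0.032 ]
board front [[ 0.0523  0.0345  0.0289]
 [-0.0347  0.0354  0.029 ]] (np.float64(-0.5753293380556201), np.float64(0.08701896936430056)) [0.0088 0.0349 0.029 ]
board back [[ 0.0523  0.0426  0.0289]
 [-0.0348  0.0445  0.029 ]] (np.float64(-1.2225738281093759), np.float64(0.08713425868929235)) [0.0088 0.0435 0.029 ]
foot [[ 0.0622 -0.0051  0.1579]
 [ 0.0626  0.092   0.158 ]
 [-0.0444  0.0933  0.158 ]]
head [[ 0.0001  0.0177  0.048 ]
 [ 0.0072  0.021   0.048 ]
 [-0.0076  0.0215  0.048 ]]
stem [[ 0.0034  0.0273  0.048 ]
 [-0.0033  0.0276  0.048 ]]
washer [[ 0.0153  0.0298  0.048 ]
 [-0.0177  0.0314  0.048 ]]
```

Call:
apply_moves --squeeze 70 --rows '[[[0, 0.05, 0, 0, 0, -0.1], [0, 0.12, 0, 0, 0, -0.1], [0, 0.18, 0, 0, 0, -0.1], [0, 0.23, 0, 0, 0, -0.1], [0, 0.26, 0, 0, 0, -0.1], [0, 0.28, 0, 0, 0, -0.1], [0, 0.3, 0, 0, 0, -0.1], [0, 0.32, 0, 0, 0, -0.1], [0, 0.34, 0, 0, 0, -0.1], [0, 0.34, 0, 0, 0, -0.1]]]'

```text
clock: 11.35
eef_pos: [0.4403, 0.0214, 0.1678]
ee_rot: [[-0.236, 0.972, 0.0], [0.972, 0.236, 0.0], [-0.0, 0.0, -1.0]]
wrist_force: [0.4, 0.9, -2.3]
grip_width: 0.0067
```

Call:
apply_moves --rows '[[[-0.01, 0.03, 0, 0, 0, 0], [-0.01, 0.05, 0, 0, 0, 0], [-0.01, 0.07, 0, 0, 0, 0], [-0.01, 0.09, 0, 0, 0, 0], [-0.01, 0.11, 0, 0, 0, 0], [-0.01, 0.13, 0, 0, 0, 0], [-0.01, 0.14, 0, 0, 0, 0], [-0.01, 0.15, 0, 0, 0, 0], [-0.01, 0.15, 0, 0, 0, 0]]]'

```text
clock: 12.25
eef_pos: [0.4476, 0.0227, 0.1678]
ee_rot: [[-0.236, 0.972, -0.0], [0.972, 0.236, -0.0], [-0.0, -0.0, -1.0]]
wrist_force: [0.5, 0.2, -2.3]
grip_width: 0.007
```

Call:
apply_moves --rows '[[[0, 0.02, 0, 0, 0, 0], [0, 0.03, 0, 0, 0, 0], [0, 0.04, 0, 0, 0, 0], [0, 0.05, 0, 0, 0, 0], [0, 0.06, 0, 0, 0, 0], [0, 0.06, 0, 0, 0, 0], [0, 0.06, 0, 0, 0, 0]]]'

```text
clock: 12.95
eef_pos: [0.4494, 0.0231, 0.1675]
ee_rot: [[-0.236, 0.972, -0.002], [0.972, 0.236, -0.001], [0.0, -0.002, -1.0]]
wrist_force: [-5.2, -0.7, 1.0]
grip_width: 0.0071
```

```bash
python3 - <<'E'
from h import *
s=read_state();print(np.round(s['wrist_force'],2),s['wrist_torque'])
a=save('wrist','w5.png',(180,130,360,330),3)
E
```

```text
[-5.16 -0.7   0.95] [-0.27707733  1.31723434  0.03855904]
```

View pics/w5.png

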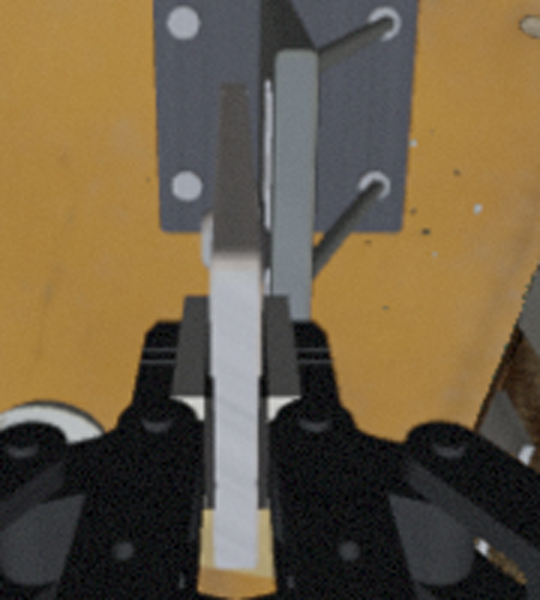

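Call:
apply_moves --rows '[[[0, 0.01, 0, 0, 0, 0], [0, 0.02, 0, 0, 0, 0], [0, 0.02, 0.03, 0, 0, 0], [0, 0.02, 0.05, 0, 0, 0], [0, 0.02, 0.08, 0, 0, 0], [0, 0.02, 0.1, 0, 0, 0], [0, 0.02, 0.13, 0, 0, 0], [0, 0.02, 0.15, 0, 0, 0], [0, 0.02, 0.15, 0, 0, 0]]]'

```text
clock: 13.9
eef_pos: [0.45, 0.0232, 0.1598]
ee_rot: [[-0.236, 0.972, -0.003], [0.972, 0.236, -0.001], [-0.0, -0.004, -1.0]]
wrist_force: [-5.9, -0.3, -0.1]
grip_width: 0.007
```

Call:
apply_moves --rows '[[[0, 0, 0.03, 0, 0, 0], [0, 0, 0.06, 0, 0, 0], [0, 0, 0.09, 0, 0, 0], [0, 0, 0.12, 0, 0, 0], [0, 0, 0.14, 0, 0, 0], [0, 0, 0.16, 0, 0, 0], [0, 0, 0.18, 0, 0, 0], [0, 0, 0.18, 0, 0, 0]]]'

```text
clock: 14.7
eef_pos: [0.45, 0.0231, 0.1508]
ee_rot: [[-0.236, 0.972, -0.003], [0.972, 0.236, -0.001], [-0.0, -0.003, -1.0]]
wrist_force: [-5.1, -2.0, 0.8]
grip_width: 0.0071
```

Call:
apply_moves --rows '[[[0, 0, 0.01, 0, 0, 0], [0, 0, 0.02, 0, 0, 0], [0, 0, 0.03, 0, 0, 0], [0, 0, 0.04, 0, 0, 0], [0, 0, 0.04, 0, 0, 0]]]'

```text
clock: 15.2
eef_pos: [0.4502, 0.0232, 0.1498]
ee_rot: [[-0.236, 0.972, -0.003], [0.972, 0.236, -0.001], [-0.001, -0.003, -1.0]]
wrist_force: [-7.8, -0.8, 6.9]
grip_width: 0.0071
```

Call:
apply_moves --rows '[[[0, 0, 0.01, 0, 0, 0], [0, 0, 0.02, 0, 0, 0], [0, 0, 0.03, 0, 0, 0], [0, 0, 0.04, 0, 0, 0], [0, 0, 0.04, 0, 0, 0]]]'

```text
clock: 15.7
eef_pos: [0.4503, 0.0233, 0.1495]
ee_rot: [[-0.236, 0.972, -0.002], [0.972, 0.236, -0.002], [-0.002, -0.003, -1.0]]
wrist_force: [-9.6, -1.9, 17.8]
grip_width: 0.0072
```

Call:
apply_moves --rows '[[[0, 0, -0.02, 0, 0, 0], [0, -0.01, -0.04, 0, 0, 0], [0, -0.02, -0.06, 0, 0, 0], [0, -0.03, -0.07, 0, 0, 0], [0, -0.03, -0.07, 0, 0, 0]]]'

```text
clock: 16.2
eef_pos: [0.4491, 0.023, 0.1501]
ee_rot: [[-0.236, 0.972, -0.002], [0.972, 0.236, -0.0], [0.0, -0.002, -1.0]]
wrist_force: [-5.0, -0.6, -3.9]
grip_width: 0.0067
```

```bash
python3 - <<'E'
from h import *
s=read_state();print(np.round(s['wrist_force'],2),s['eef_pos'])
m=finder.find_in; read_camera('scene')
a=save('scene','s2.png',(170,170,270,270),6)
E
```

```text
[-4.95 -0.58 -3.94] [0.44908061 0.02301444 0.15006262]
```

View pics/s2.png

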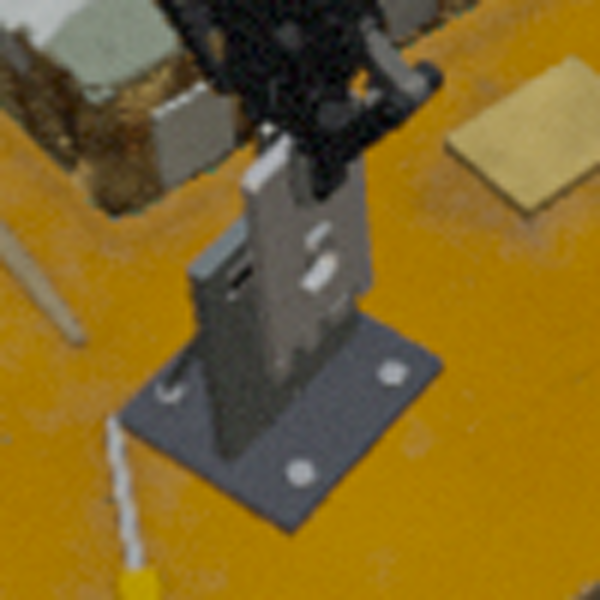

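Call:
apply_moves --rows '[[[0, 0, 0.02, 0, 0, 0], [0, 0, 0.025, 0, 0, 0], [0, 0, 0.025, 0, 0, 0]]]'

```text
clock: 16.6
eef_pos: [0.4495, 0.0231, 0.1499]
ee_rot: [[-0.236, 0.972, -0.001], [0.972, 0.236, -0.001], [-0.0, -0.001, -1.0]]
wrist_force: [-7.6, -2.2, 2.5]
grip_width: 0.0071
```

Call:
apply_moves --gripper 40 --rows '[[[0, 0, 0, 0, 0, 0], [0, 0, 0, 0, 0, 0], [0, 0, 0, 0, 0, 0], [0, 0, 0, 0, 0, 0], [0, 0, 0, 0, 0, 0], [0, 0, 0, 0, 0, 0]]]'

```text
clock: 17.2
eef_pos: [0.4503, 0.0233, 0.1497]
ee_rot: [[-0.236, 0.972, 0.001], [0.972, 0.236, 0.0], [-0.0, 0.001, -1.0]]
wrist_force: [-0.5, 1.0, 0.3]
grip_width: 0.04
```

Call:
apply_moves --rows '[[[0, 0, -0.1, 0, 0, 0], [0, 0, -0.3, 0, 0, 0], [0, 0, -0.6, 0, 0, 0], [0, 0, -0.9, 0, 0, 0], [0, 0, -1.2, 0, 0, 0], [0, 0, -1.5, 0, 0, 0], [0, 0, -1.7, 0, 0, 0], [0, 0, -1.8, 0, 0, 0], [0, 0, -1.8, 0, 0, 0]]]'

```text
clock: 18.1
eef_pos: [0.4504, 0.0233, 0.2403]
ee_rot: [[-0.236, 0.972, 0.001], [0.972, 0.236, -0.0], [-0.001, 0.001, -1.0]]
wrist_force: [0.1, 0.7, 0.4]
grip_width: 0.0402
```

```bash
python3 - <<'E'
from h import *
s=read_state();print(np.round(s['wrist_force'],2),s['eef_pos'],s['clock'])
a=read_camera('scene')[170:250,180:260]; b=read_camera('wrist')
A=cv2.resize(a,None,fx=5,fy=5,interpolation=cv2.INTER_CUBIC);B=cv2.resize(b[60:310,120:370],(400,400))
cv2.imwrite('pics/f1.png',np.hstack([A,B])[:,:,::-1])
for c in('scene','wrist'):
  for t in('plate','plate_top','plate_seat','plate_large'): print(c,t,[(np.round(x['at'],4),round(x['p'],2)) for x in finder.spot_point(c,t) if x['at'][1]>-.1])
for t in ('dish','block','timer'): print(t,[np.round(x['at'],4) for x in finder.spot_point('scene',t)][:1])
E
```

```text
[0.1  0.68 0.41] [0.45041761 0.02329775 0.24026903] 18.1
scene plate [(array([0.4463, 0.0207, 0.0569]), 0.56)]
scene plate_top [(array([0.4513, 0.0201, 0.1807]), 0.62)]
scene plate_seat [(array([0.4532, 0.0204, 0.1216]), 0.79)]
scene plate_large [(array([0.4485, 0.0198, 0.1047]), 0.86)]
wrist plate [(array([0.45  , 0.0195, 0.0561]), 0.71)]
wrist plate_top [(array([0.4517, 0.0232, 0.181 ]), 0.73)]
wrist plate_seat []
wrist plate_large []
dish [array([ 0.4023, -0.1538,  0.0023])]
block [array([ 0.5001, -0.1524, -0.0012])]
timer [array([3.884e-01, 2.719e-01, 2.000e-04])]
```

View pics/f1.png

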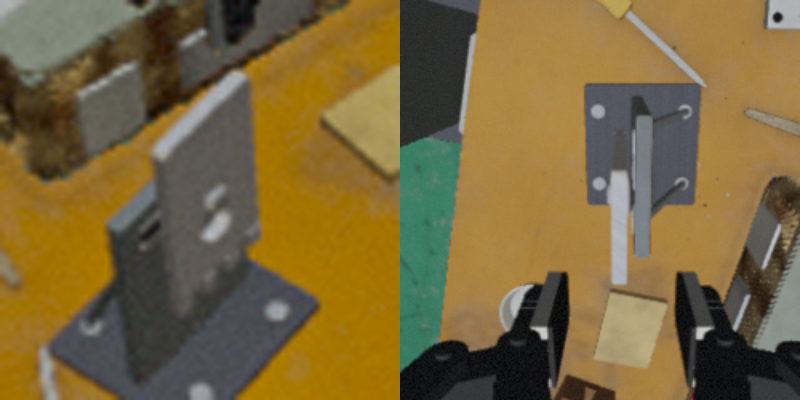

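```bash
python3 - <<'E'
from h import *
s=np.array([.972,.236,0]);l=np.array([-.236,.972,0]);b=np.array([.4579,.0252,0])
def P(x,y,z):return b+x*s+y*l+np.array([0,0,z])
L={'head':P(-.017,0,.12),'stem at plate':P(-.013,0,.12),'slot top front':P(-.013,0,.124),'large bottom':P(-.013,0,.0915),'large ctr':P(-.013,0,.102),
'top L front':P(-.013,.032,.182),'top R front':P(-.013,-.032,.182),'bot L':P(-.013,.032,.057),'bot R':P(-.013,-.032,.057),'if-not-home top R':P(-.013,-.032,.2)}
q=proj('scene',list(L.values()))
for k,v in zip(L,q):print(k,np.round((v-[180,170])*5,0))
E
```

```text
head [219. 201.]
stem at plate [213. 197.]
slot top front [212. 192.]
large bottom [216. 234.]
large ctr [215. 220.]
top L front [160. 155.]
top R front [247.  71.]
bot L [180. 317.]
bot R [259. 235.]
if-not-home top R [246.  44.]
```

```bash
python3 -c "
from workcell import job;print(job.job_done())"
```

```text
the job is handed in; nothing more can be done
None
```

The plate is hanging on the stud, fully home and straight, and the job was handed in at about 18.5 s on the robot clock.

- **Finding the stud:** I located it with the wrist camera, about 8 mm to the stand's −y side of the slot's middle. I did not sweep for it by touch. I advanced the plate slowly and checked the force after each short move.
- **Hanging the plate:** I took the largest plate from the rack and the head went through the keyhole's large end without contact. I pressed it 1.5 to 2.5 mm into the washer at about 5 to 6 N, then pushed it down 18 mm to a firm stop. The highest readings I saw were about 18 N downward (about 20 N net) and about 10 N into the stand at that stop. I relaxed the load before letting go.
- **Last checks:** After I backed off, the plate's top edge measured 0.181 m and its underside about 0.0565 m, against 0.182 m and 0.057 m expected when home. The two top corners I compared in the scene picture fell within about 1 px of their predicted places. The wrist force was near zero, with the gripper about 90 mm above its release height.
- **Bystanders:** The dish, bronze block and timer all read within about 4 mm of where they started, which is within the finder's accuracy.

One thing was unclear: from the picture alone I could not at first tell the stud's head from the open large end below it. Projecting their expected positions settled it. No check failed.

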